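# Seat a tapered arbor in its socket and tap it home

### The job

Take the tapered arbor with the flat-sided head from the plywood rack and stand it in the taper socket, feeling for the slot at the bottom by turning it until its tang drops in, without driving it yet. Let go so that it stands there by itself, then tap or press its head down from above until the sleeve is fully home, flush with the socket's housing. Leave the arbor there, released, and leave the other two arbors in the rack and the hand tools alone.

Things in the scene. Friction and masses are not known exactly. Their poses are not given: they have to be found in the camera images.
- arbor: Bare steel tapered arbor, about 0.45 kg, upright in a rack place. Origin: on its axis, underside of its round collar; z up. Collar 66 mm dia, z 0 to 12 mm. Head: block with flats, 30 mm (x) by 46 mm (y), z 12 to 57 mm. Shank: 48 mm dia tapering to 30 mm at z -60 mm, then a flat tang 11 mm (x) by 27 mm (y) down to z -92 mm, flats parallel to the head's. Same after half a turn.
- socket: Fixed taper socket: square foot plate 150 mm, round grey housing 108 mm dia with its rim 105 mm high. Origin: on the axis at bench level; z up. A steel sleeve with the matching tapered bore slides in it. Arbor origin above the bench: 134 mm with the tang on the seat beside the slot; about 116 mm with the tang in the slot and the taper in the raised sleeve; about 108 mm driven home.
- sleeve (a joint): How far the sleeve is driven down, m: 0 raised (its rim 8 mm above the housing rim), 0.008 home on its stop, rims flush. Stiff friction: it carries the arbor's weight, begins to move at about 14 N in all and stays where it is left. A push of 16 to 22 N on the arbor's head drives it home.
- rack: Fixed plywood rack, 110 mm (x) by 290 mm (y), top 100 mm above the bench; origin: under its centre at bench level. Three round 53 mm holes in a row at y -90, 0 and +90 mm, in which three arbors hang by their collars.
- plug: Bystander in the rack: steel arbor with a round cylindrical head 36 mm diameter and the same collar; origin at the collar's underside; top 45 mm above it.
- cone_arbor: Bystander in the rack: steel arbor with a conical, pointed-looking head and the same collar; origin at the collar's underside; top 45 mm above it.
- wrench: Bystander: steel wrench 170 mm long lying on the bench; origin on its underside.
- hex_key: Bystander: T-handle hex key, black 90 mm grip and 100 mm dark rod, lying on the bench; origin on its underside at the grip.
- socket_seat (a point): On the socket's axis, 42 mm above the bench: top of the hidden solid seat at the bottom of the socket. Across it runs a slot 17 mm wide, 30 mm deep, for the tang. The slot lies along the socket's y axis turned by an unknown angle of up to 0.7 rad either way, new each time, to be felt for. The axes shown are the socket's, not the slot's.
Things that resemble listed ones, but are neither listed nor needed, are in the scene too. What is shaped like the arbor but red or turquoise is not meant.

How it is judged (in metres and radians):
On the way, in this order (a step that is already met when the one before it is completed fails the run):
1. the arbor stands by itself in the socket, tang in the slot, released and not yet driven (z of arbor in the frame of socket below 0.123 m and horizontal distance between arbor and socket below 0.006 m and value of joint sleeve below 0.004 m and contact force between the fingers and arbor below 0.2 N and linear speed of arbor below 0.02 m/s), for 0.2 s.
2. the arbor is driven until the sleeve is home (value of joint sleeve above 0.0065 m and z of arbor in the frame of socket below 0.1115 m), for 0.2 s.
At the end, for the whole second after the job is handed in: The sleeve is within 1.5 mm of its home stop, the arbor sits in it (collar underside under 111.5 mm above the bench, within 4 mm of the socket's axis, upright within 0.06 rad), at rest and released; the two other arbors have moved less than 20 mm and the hand tools less than 30 mm (all of step 2 and horizontal distance between arbor and socket below 0.004 m and angle between arbor's own z axis and vertical below 0.06 rad and linear speed of arbor below 0.01 m/s and distance of each of plug, cone_arbor from where it was at the start of the episode below 0.02 m and distance of each of wrench, hex_key from where it was at the start of the episode below 0.03 m); the robot touches nothing.
It fails at once if another arbor or a hand tool was shifted (distance of any of plug, cone_arbor from where it was at the start of the episode above 0.03 m or distance of any of wrench, hex_key from where it was at the start of the episode above 0.04 m).
It also fails if it takes over 61 s, if anything falls off the work surface, if the arm or the gripper's body presses on something with over 40 N, if the wrist force passes 120 N, or if a joint passes its speed limit or range.

### The arm

A 6-joint arm with a two-finger parallel gripper is mounted at the origin on the work surface. World frame = base frame: x ahead of the robot, y to its left, z up, the work surface at z = 0. Lengths are in mm, angles in rad, forces in N, time in s.
With the tool pointing down it reaches from about 350 to 975 mm from the base axis. Payload 7.1 kg.
Tool frame: the origin (TCP) lies midway between the tips of the shut fingers; the grasp point (between the pads) lies 19 mm behind it (ctrl.grip_point_offset is the distance from the TCP to the grasp point, in mm); z points along the fingers, y is the line along which they close (so a half turn about z gives the same grasp; the last joint's range is limited). The gripper opens to 88 mm and grips with 3 to 60 N. Pads are 20 mm wide; open, the fingers measure 115 mm over their backs; the gripper's body (75 mm by 178 mm) begins 61 mm behind the grasp point.
Start: joints at [1.191, 0.423, 1.63, -0, 1.089, -0.019], TCP at [220.607, 584.754, 222.675] pointing down, gripper open.
Joint ranges: [-3, 3], [-0.9, 2.11], [0.09, 2.58], [-1.31, 4.45], [0.11, 2.69], [-2.54, 2.54]. Speed limits (rad/s): [2.39, 2.39, 3.01, 3.14, 3.14, 3.14].

### API

Orientations are given as a rotation vector (axis times angle).
In Python, from workcell import get_obs, optics, close_job, spotter, ctrl gives the robot as it stands. The module is installed in compiled form; this text tells all that it offers.
- The arm moves only by the tool move_arm, never from a script. Its argument "rows" is a list of rows, each a list of 5 numbers: the shift along the tool's x, y, z in cm, then the turn about the tool's z in degrees, then the opening in per cent of the stroke, from 0 (shut) to 100 (fully open). A call has 1 to 10 rows; each row shifts and turns the commanded pose from where the row before left it, along the tool's axes as they then stand; what a row does not reach is not made up. A row lasts 1/8 s, in which the tool goes at most 62.5 mm and 10.7 degrees, less where a joint would pass 70% of its speed; a pose out of reach is approached as far as the arm can. A call with a gripper value outside its range is refused whole. The fingers move at their own pace and stop on an object; the grip force is fixed at half the most. Time passes only in rows, so rows that do not move let the fingers close. It gives the time, the measured TCP pose, the force, the opening and the grip force at its end, in the units of the state.
- get_obs(): the state, without advancing time (a new reading comes with each control period).
- optics.get_image(name): name is "scene" or "top" or "wrist"; returns the picture (480x640x3 uint8, blue, green, red); there is no depth.
- optics.calibration(name): a dict with "camera_matrix" (3x3 intrinsics, pixels), "xyz" and "orientation" of the camera in the world. Camera axes: x right, y down, z forward; pixel columns grow to the right and rows downward; lengths in mm; the calibration is good to about 2 mm. A picture is of the moment at which its call begins: read the wrist's pose just before it. calibration takes no time and is no camera call; for the wrist camera it gives the pose at the moment of the call.
- close_job(): hands the job in; it is judged then, once.
Trained networks look in the newest picture that a camera, given by its name, has taken for a name from the list of things; names that differ only in an ending like _2 or _b are one class to them, and where a whole thing is asked for, a point or a joint stands for the part that bears it (a point fixed in the world has none). Each returns a list of dicts, best first, with "conf" (0 to 1); they miss things now and then, are a little off and sometimes report something else, mostly with a low value. They report only what shows in the picture. A call takes as long as a camera call. They do not tell look-alikes from the thing itself.
- spotter.find_in(camera, label): "point" ([column, row] in pixels, amid what is visible of it).
- spotter.regions_of(camera, label): "region" (480x640 bool, what is visible of it) and "point" ([column, row] in pixels, amid what is visible of it).
The state is a dict: "t": time; "qpos": joint angles; "qvel": joint speeds; "joint_torque": joint torques, N m; "ee_pos": TCP position; "orientation": TCP orientation; "ft_force": force on the tool from outside, world axes, zero at the start; "moment": the same for the moment, N m; "width": finger opening in mm; "grasp_force": force on a finger pad.
Only numpy, scipy, OpenCV 4.12 (cv2) and the standard library are available. Lean on these libraries where they do the work, as an engineer would, in place of code of your own. Each camera call takes 0.05 s, during which the arm holds its last target. There are 200 camera calls.

## Working session

There is one attempt and no reset: what is moved stays moved. The work goes in short steps, Python scripts to look and compute and a tool call to move; the robot and the scene stay as the last step left them, time stands still between calls to the robot, and variables do not carry over. Pictures are saved under pics/ and viewed, at most 10 in all, crops included, and the job is handed in when it is done.

Besides the shell and the picture viewer there is one more tool, called after "Emit:" as name([rows], argument=value, ...), one row to a line, values as JSON. move_arm: Moves the arm, as the interface text tells. Its arguments: {"type":"object","properties":{"rows":{"type":"array","items":{"type":"array","items":{"type":"number"}}}},"required":["rows"]}

```bash
mkdir -p pics; cat > h.py <<'E'
import numpy as np, cv2
from scipy.spatial.transform import Rotation as R
from workcell import get_obs, optics, close_job, spotter, ctrl
def ray(cam,px,z):
    c=optics.calibration(cam);K=np.array(c["camera_matrix"]);p=np.array(c["xyz"]).ravel();o=np.array(c["orientation"])
    M=o if o.shape==(3,3) else R.from_rotvec(o).as_matrix()
    d=M@np.linalg.solve(K,[px[0],px[1],1]);return p+d*(z-p[2])/d[2]
E
python3 - <<'E'
from h import *
o=get_obs();print(o['t'],o['ee_pos'],o['orientation'],o['ft_force'],o['width'],ctrl.grip_point_offset)
for c in("scene","top"):
    cv2.imwrite(f"pics/{c}.png",optics.get_image(c))
    print(optics.calibration(c))
    for n in("arbor","socket","rack","plug","cone_arbor"):
        for f in spotter.find_in(c,n):
            print(c,n,np.round(f['conf'],2),np.round(f['point']),np.round(ray(c,f['point'],{'socket':100,'rack':100}.get(n,140))))
E
```

```text
0.0 [220.41260833 584.25245942 221.89619467] [-5.63650260e-01 -3.09030129e+00  2.36069575e-03] [-0.11502609  0.91330863 -0.22991251] 87.87983753268503 18.700000000000003
{'camera_matrix': array([[565.98352977,   0.        , 304.1677688 ],
       [  0.        , 565.98352977, 230.13459134],
       [  0.        ,   0.        ,   1.        ]]), 'xyz': array([1147.46260962, -521.04491782,  643.83479279]), 'orientation': array([-1.99725595, -0.92014999,  0.48542078])}
scene arbor 0.85 [238. 317.] [ 674. -224.  140.]
scene arbor 0.77 [174. 224.] [ 425. -175.  140.]
scene arbor 0.74 [212. 251.] [ 530. -169.  140.]
scene socket 0.58 [396. 219.] [610. 163. 100.]
scene rack 0.8 [139. 310.] [ 533. -300.  100.]
scene plug 0.78 [102. 306.] [ 539. -349.  140.]
scene cone_arbor 0.77 [160. 283.] [ 546. -268.  140.]
{'camera_matrix': array([[460.29948837,   0.        , 309.326258  ],
       [  0.        , 460.29948837, 236.36234487],
       [  0.        ,   0.        ,   1.        ]]), 'xyz': array([ 5.04350050e+02, -4.73182297e-01,  9.78550384e+02]), 'orientation': array([-2.20245656,  2.19163157, -0.07981852])}
top arbor 0.73 [383. 338.] [ 372. -146.  140.]
top arbor 0.68 [383. 262.] [ 508. -146.  140.]
top arbor 0.65 [406. 198.] [ 626. -188.  140.]
top socket 0.7 [184. 246.] [537. 228. 100.]
top rack 0.68 [416. 262.] [ 510. -215.  100.]
top plug 0.92 [479. 266.] [ 502. -322.  140.]
top plug 0.26 [417. 263.] [ 507. -207.  140.]
```

View pics/scene.png

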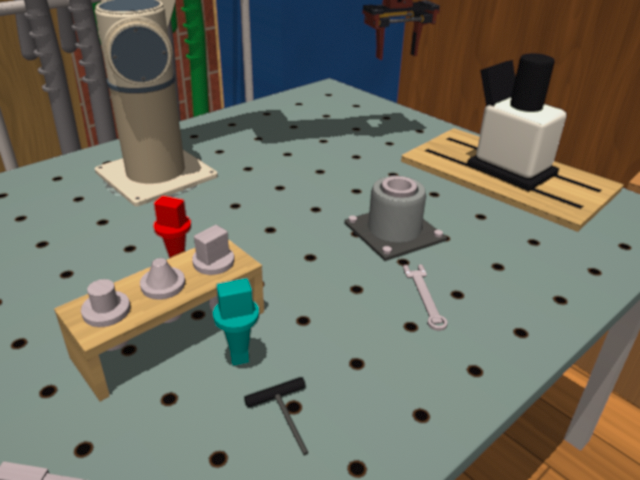

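View pics/top.png

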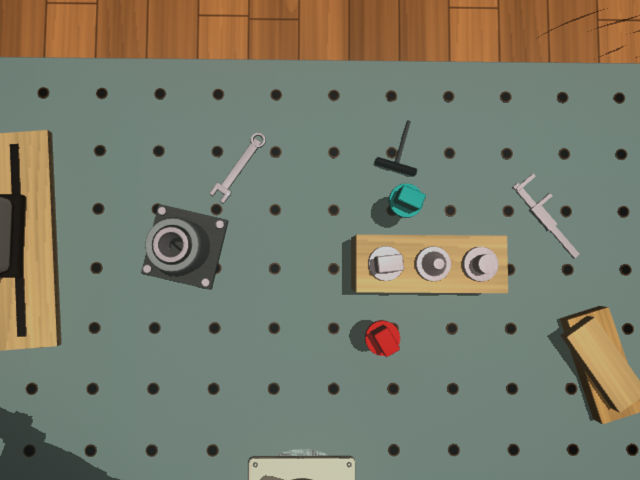

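The scene picture shows the grey block-headed arbor at (212,250) in the rack, the socket at (397,210), and red and turquoise decoys beside the rack. In the top picture the arbor's head is at (386,264) with its long side along the rack, and the sleeve ring is at (171,244). I'll go above the arbor first.

```bash
cat >> h.py <<'E'
def plan(x,y,z,yaw):
    """tool-frame shift (cm) from the current pose; yaw = world angle (deg) of tool y axis mod 180"""
    o=get_obs();M=R.from_rotvec(o['orientation']).as_matrix();p=np.array(o['ee_pos'])
    d=M.T@(np.array([x,y,z])-p)/10
    a=np.degrees(np.arctan2(M[1,1],M[0,1]))
    t=-((yaw-a+90)%180-90)   # tool z is down
    print('at',np.round(p,1),'yaw',round(a,1),'tilt',np.round(M[:,2],3),'q6',round(o['qpos'][5],2),'| shift cm',np.round(d,2),'turn deg',round(t,1))
E
python3 - <<'E'
from h import *
p=ray("top",(386,264),157);print(p, ray("top",(171,244),113))
im=optics.get_image("top")
for n in("socket","rack"):
    for r in spotter.regions_of("top",n)[:1]:
        c=cv2.findContours(r['region'].astype(np.uint8),0,1)[0];c=max(c,key=cv2.contourArea)
        b=cv2.boxPoints(cv2.minAreaRect(c));print(n,r['conf'],b.round(), np.array([ray("top",q,{'rack':100,'socket':5}[n])[:2] for q in b]).round())
plan(p[0],p[1],300,0)
E
```

```text
[ 505.01010338 -147.89606015  157.        ] [540.64109684 247.9867245  113.        ]
socket 0.56 [[138. 273.]
 [154. 203.]
 [228. 220.]
 [212. 290.]] [[485. 346.]
 [633. 316.]
 [597. 159.]
 [450. 191.]]
rack 0.73 [[351. 235.]
 [507. 235.]
 [507. 293.]
 [351. 293.]] [[ 560.  -91.]
 [ 562. -392.]
 [ 451. -389.]
 [ 450.  -91.]]
at [220.6 584.8 222.7] yaw 69.3 tilt [ 0.  0. -1.] q6 -0.02 | shift cm [-52.47 -58.51  -7.73] turn deg 69.3
```

Emit:
move_arm([
  [-4,-4.5,-0.8,0,100],
  [-4,-4.5,-0.8,0,100],
  [-4,-4.5,-0.8,0,100],
  [-4,-4.5,-0.8,0,100],
  [-4,-4.5,-0.8,0,100],
  [-4,-4.5,-0.8,0,100],
  [-4,-4.5,-0.8,0,100],
  [-4,-4.5,-0.8,0,100],
  [-4,-4.5,-0.8,0,100],
  [-4,-4.5,-0.5,0,100],
])

```text
t: 2.0
ee_pos: [436.7, 20.6, 300.6]
orientation: [0.564, 3.089, 0.001]
ft_force: [1.2, 0.3, 0.1]
width: 88.2
grasp_force: 0.0
```

Emit:
move_arm([
  [-4,-4.5,0,0,100],
  [-4,-4.5,0,0,100],
  [-4.47,-4.51,0,0,100],
  [0,0,0,10,100],
  [0,0,0,10,100],
  [0,0,0,10,100],
  [0,0,0,10,100],
  [0,0,0,10,100],
  [0,0,0,10,100],
  [0,0,0,9,100],
])

```text
t: 3.25
ee_pos: [504.5, -147.0, 299.8]
orientation: [2.221, 2.222, 0.0]
ft_force: [-0.6, -0.5, -0.3]
width: 87.8
grasp_force: 0.0
```

```bash
python3 - <<'E'
from h import *
plan(505,-148,300,0)
im=optics.get_image("wrist");cv2.imwrite("pics/w1.png",im);print(optics.calibration("wrist"))
for f in spotter.regions_of("wrist","arbor"):
    c=cv2.findContours(f['region'].astype(np.uint8),0,1)[0];c=max(c,key=cv2.contourArea)
    print(f['conf'],f['point'],ray("wrist",f['point'],135),cv2.minAreaRect(c))
E
```

```text
at [ 504.5 -147.   299.8] yaw 0.0 tilt [ 0. -0. -1.] q6 -0.31 | shift cm [-0.1   0.05 -0.02] turn deg 0.0
{'camera_matrix': array([[365.50244756,   0.        , 320.00553508],
       [  0.        , 365.50244756, 235.26500973],
       [  0.        ,   0.        ,   1.        ]]), 'xyz': array([504.9012275 , -70.07670266, 463.33058034]), 'orientation': array([ 2.85646807e+00, -7.76243888e-03, -1.64981615e-03])}
0.82 [181.0, 214.4] [ 376.33535905 -146.91800083  135.        ] ((177.16456604003906, 214.88211059570312), (76.81039428710938, 74.7507553100586), 16.50436019897461)
0.67 [323.5, 218.6] [ 507.57860124 -150.25817932  135.        ] ((322.4767150878906, 221.02877807617188), (70.81925201416016, 66.16078186035156), 83.9909896850586)
0.63 [441.5, 253.7] [ 619.92887203 -184.0021721   135.        ] ((438.6317443847656, 254.18153381347656), (74.51776123046875, 61.71855926513672), 30.068584442138672)
```

View pics/w1.png

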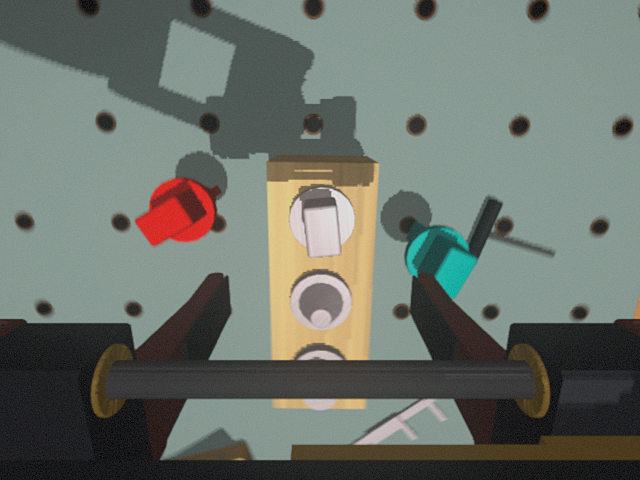

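The wrist view shows the arbor's head at about (323,232), its top-face corners at (305,207), (336,206), (342,255) and (309,258), and its collar at (321,219). Both decoys are clear of the open fingers.

```bash
python3 - <<'E'
from h import *
C=np.array([ray("wrist",q,157)[:2] for q in[(304,207),(336.5,206),(342,255),(309,258)]]);print(C.round(1),C.mean(0))
e=[C[1]-C[0],C[2]-C[3],C[0]-C[3],C[1]-C[2]]
for v in e: print(np.hypot(*v).round(1),np.degrees(np.arctan2(v[1],v[0])).round(1))
im=optics.get_image("wrist")[150:290,250:400]
hsv=cv2.cvtColor(im,cv2.COLOR_BGR2HSV);m=((hsv[...,1]<40)&(hsv[...,2]>120)).astype(np.uint8)
cv2.imwrite("pics/w1c.png",cv2.resize(im,None,fx=5,fy=4,interpolation=2)[:600,:800])
print("collar",ray("wrist",(321,219),112))
E
```

```text
[[ 490.6 -134.8]
 [ 518.4 -133.8]
 [ 524.  -178. ]
 [ 494.7 -181. ]] [ 506.92461495 -156.89125179]
27.8 2.1
29.4 5.8
46.4 95.1
44.6 97.3
collar [ 505.36747307 -156.28885879  112.        ]
```

View pics/w1c.png

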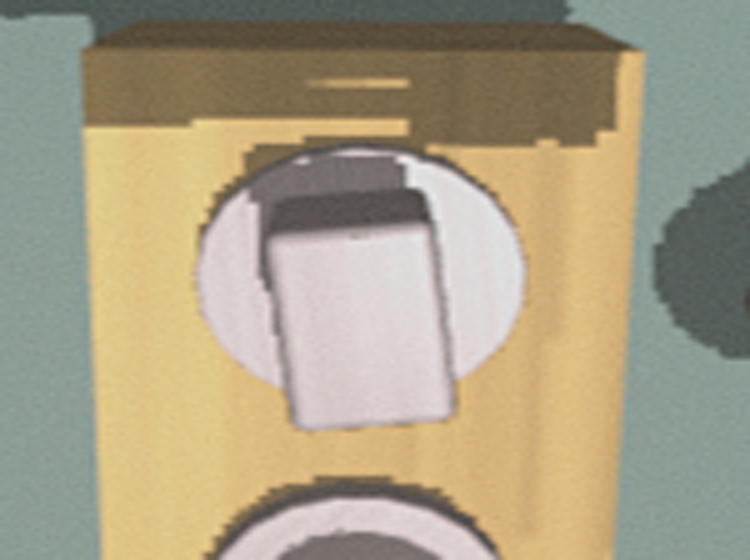

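The enlarged crop shows the light top face with corners at about (303.6,209.5), (336.4,205.5), (341,253.8) and (309,257.5). The dark strip above it is the head's side face.

```bash
python3 - <<'E'
from h import *
C=np.array([ray("wrist",q,157)[:2] for q in[(303.6,209),(336.4,205.5),(341,253.8),(309,257.5)]]);print(C.round(1),C.mean(0))
e=[C[1]-C[0],C[2]-C[3],C[0]-C[3],C[1]-C[2]]
for v in e: print(np.hypot(*v).round(1),np.degrees(np.arctan2(v[1],v[0])).round(1))
m=C.mean(0);plan(m[0],m[1],117,6)
E
```

```text
[[ 490.2 -136.6]
 [ 518.2 -133.3]
 [ 523.2 -176.8]
 [ 494.8 -180.6]] [ 506.60389482 -156.81034115]
28.2 6.7
28.6 7.5
44.2 96.0
43.8 96.6
at [ 504.6 -147.   299.8] yaw 0.5 tilt [ 0. -0. -1.] q6 -0.31 | shift cm [-0.98  0.19 18.28] turn deg -5.5
```

Emit:
move_arm([
  [-0.98,0.18,3,0,100],
  [0,0,4,-6.2,100],
  [0,0,4,0,100],
  [0,0,3.5,0,100],
  [0,0,2,0,100],
  [0,0,1.8,0,100],
  [0,0,0,0,100],
])

```text
t: 4.28
ee_pos: [505.5, -156.5, 115.6]
orientation: [-2.086, -2.345, 0.002]
ft_force: [-0.3, 0.2, 0.6]
width: 88.0
grasp_force: 0.0
```

```bash
python3 - <<'E'
from h import *
plan(506.3,-156.8,117,6.7); print(get_obs()['ft_force'])
E
```

```text
at [ 505.5 -156.5  115.6] yaw 6.7 tilt [-0.003  0.001 -1.   ] q6 -0.44 | shift cm [-0.04  0.07 -0.14] turn deg -0.0
[-0.25082236  0.23258146  0.56242257]
```

Emit:
move_arm([
  [0,0.05,-0.15,0,40],
  [0,0,0,0,20],
  [0,0,0,0,0],
  [0,0,0,0,0],
  [0,0,0,0,0],
  [0,0,0,0,0],
])

```text
t: 5.03
ee_pos: [506.9, -156.7, 118.2]
orientation: [-2.091, -2.344, 0.0]
ft_force: [0.6, -1.2, -0.6]
width: 31.2
grasp_force: 0.0
```

Emit:
move_arm([
  [0,0,0,0,0],
  [0,0,0,0,0],
  [0,0,0,0,0],
  [0,0,-0.5,0,0],
  [0,0,-1.5,0,0],
])

```text
t: 5.65
ee_pos: [506.0, -156.4, 137.8]
orientation: [-2.09, -2.342, 0.002]
ft_force: [0.4, 0.6, -4.8]
width: 29.9
grasp_force: 30.0
```

Emit:
move_arm([
  [0,0,-5,0,0],
  [0,0,-6,0,0],
  [0,0,-5,0,0],
  [5.3,1.2,0,0,0],
  [5.3,1.2,0,0,0],
  [5.3,1.2,0,0,0],
  [5.3,1.2,0,0,0],
  [5.3,1.2,0,0,0],
  [5.3,1.2,0,0,0],
])

```text
t: 6.78
ee_pos: [542.0, 169.2, 299.0]
orientation: [2.091, 2.344, 0.001]
ft_force: [0.0, 0.5, -4.0]
width: 29.7
grasp_force: 30.0
```

Emit:
move_arm([
  [0,0,0,10,0],
  [0,0,0,9,0],
  [0,0,0,0,0],
])

```text
t: 7.15
ee_pos: [541.9, 167.6, 298.6]
orientation: [-2.448, -1.969, -0.0]
ft_force: [-0.1, -0.0, -4.7]
width: 30.1
grasp_force: 30.0
```

```bash
python3 - <<'E'
from h import *
plan(540,248,300,-12.3)
im=optics.get_image("wrist");cv2.imwrite("pics/w2.png",im);print(optics.calibration("wrist")['xyz'])
for f in spotter.regions_of("wrist","socket"):
    c=cv2.findContours(f['region'].astype(np.uint8),0,1)[0];c=max(c,key=cv2.contourArea)
    b=cv2.boxPoints(cv2.minAreaRect(c));print(f['conf'],f['point'],np.array([ray("wrist",q,4)[:2] for q in b]).round())
o=get_obs();print(o['ft_force'],o['width'],o['grasp_force'])
E
```

```text
at [541.9 167.6 298.6] yaw -12.4 tilt [-0.  0. -1.] q6 0.49 | shift cm [ 7.81 -1.91 -0.14] turn deg -0.1
[558.38445683 242.52450264 462.17793969]
0.92 [304.1, 121.5] [[441. 191.]
 [483. 339.]
 [631. 307.]
 [604. 156.]]
[-0.82357952 -0.61570502 -4.96602292] 30.030752196369463 29.999305307865143
```

View pics/w2.png

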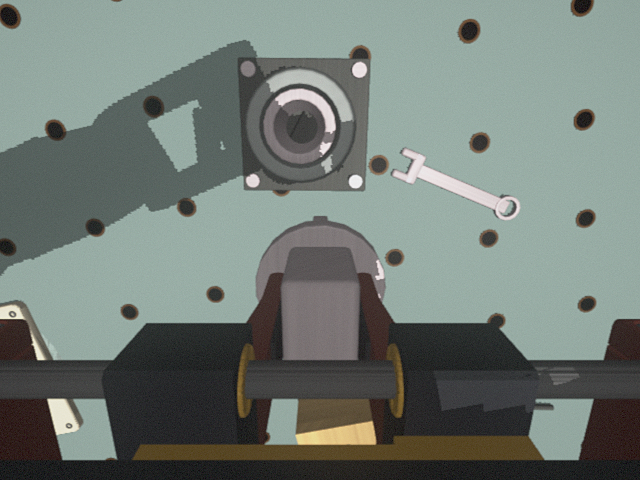

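The wrist view shows the socket plate square with the image, with the housing and sleeve ring around (301,124). A diagonal edge is visible in the bore near (302,125), and the wrench is well to the right. I'll enlarge the bore.

```bash
python3 - <<'E'
from h import *
im=optics.get_image("wrist")[50:198,228:376]
cv2.imwrite("pics/w2c.png",cv2.resize(im,(592,592),interpolation=2))
plan(540,248,300,-12.3)
for q in[(301,124)]: print(ray("wrist",q,105),ray("wrist",q,113))
E
```

```text
at [542.2 167.2 298.5] yaw -12.3 tilt [ 0.  0. -1.] q6 0.49 | shift cm [ 7.85 -1.94 -0.15] turn deg -0.0
[541.86608699 249.76620112 105.        ] [542.24065323 249.59928108 113.        ]
```

View pics/w2c.png

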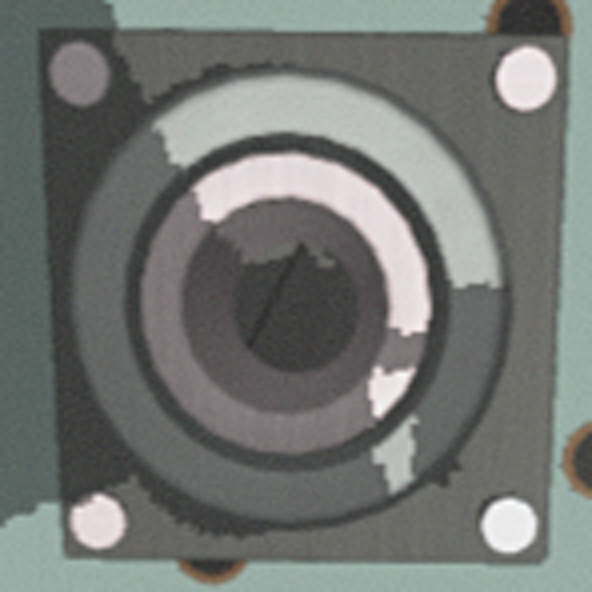

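The crop shows the sleeve ring centred at about (299.5,125.9) and the housing at about (300.5,124.6). The line in the bore looks like a slot edge turned about 27° clockwise from socket y, which I'll use as a hint.

```bash
python3 - <<'E'
from h import *
a=ray("wrist",(299.5,125.9),113);b=ray("wrist",(300.5,124.6),105);print(a,b)
s=(a+b)/2;plan(s[0],s[1],230,-12.3)
im=optics.get_image("wrist")[94:158,268:332]
g=cv2.createCLAHE(8,(2,2)).apply(cv2.cvtColor(im,cv2.COLOR_BGR2GRAY));g=cv2.resize(g,(512,512),interpolation=2)
cv2.imwrite("pics/w2d.png",g)
E
```

```text
[540.52100015 248.27264016 113.        ] [541.28708562 249.34332423 105.        ]
at [542.2 167.2 298.5] yaw -12.3 tilt [ 0.  0. -1.] q6 0.49 | shift cm [ 7.95 -1.87  6.85] turn deg -0.0
```

View pics/w2d.png

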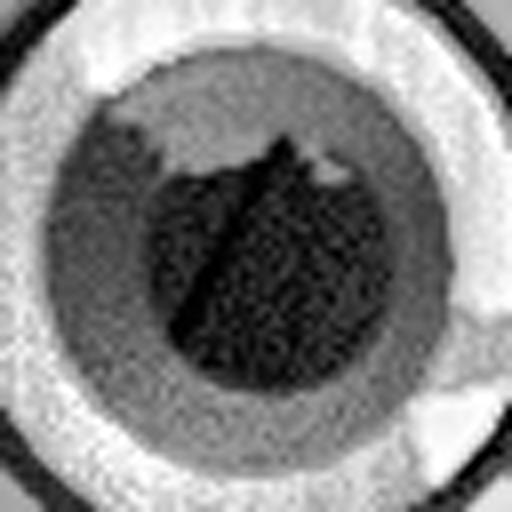

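The enhanced crop shows the dark slot edge running from (283,145) to (180,330), about 29° clockwise. Next I'll move above the socket and turn most of the way.

Emit:
move_arm([
  [2.65,-0.62,0,0,0],
  [2.65,-0.62,0,0,0],
  [2.65,-0.62,0,0,0],
  [0,0,3,10,0],
  [0,0,3,10,0],
  [0,0,0,4,0],
  [0,0,0,0,0],
])

```text
t: 8.22
ee_pos: [541.3, 248.9, 237.9]
orientation: [-2.804, -1.417, 0.001]
ft_force: [0.2, 0.6, -4.2]
width: 30.2
grasp_force: 30.0
```

```bash
python3 - <<'E'
from h import *
plan(540.9,248.8,160,-36);o=get_obs();print(o['ft_force'],o['moment'])
E
```

```text
at [541.3 248.9 237.9] yaw -36.4 tilt [-0.001 -0.    -1.   ] q6 1.05 | shift cm [-0.03 -0.03  7.79] turn deg -0.4
[ 0.18083281  0.55427366 -4.2210969 ] [-0.04712101  0.0849772   0.00854934]
```

Emit:
move_arm([
  [0,0,3,0,0],
  [0,0,2.5,0,0],
  [0,0,2.0,0,0],
  [0,0,0.5,0,0],
  [0,0,0,0,0],
])

```text
t: 8.85
ee_pos: [541.7, 249.1, 158.7]
orientation: [2.804, 1.416, 0.001]
ft_force: [-0.1, -0.1, -4.5]
width: 29.9
grasp_force: 30.0
```

Emit:
move_arm([
  [0,0,0.4,0,0],
  [0,0,0.2,0,0],
  [0,0,0.1,0,0],
  [0,0,0,0,0],
])

```text
t: 9.35
ee_pos: [541.4, 249.1, 151.3]
orientation: [-2.805, -1.415, -0.0]
ft_force: [0.4, -0.3, -4.2]
width: 29.9
grasp_force: 30.0
```

Emit:
move_arm([
  [0,0,0.1,0,0],
  [0,0,0.1,0,0],
  [0,0,0,0,0],
])

```text
t: 9.72
ee_pos: [541.3, 249.0, 149.1]
orientation: [-2.805, -1.415, 0.0]
ft_force: [0.0, -0.9, -3.6]
width: 29.8
grasp_force: 30.0
```

Emit:
move_arm([
  [0,0,0.1,0,0],
  [0,0,0.1,0,0],
  [0,0,0,0,0],
])

```text
t: 10.1
ee_pos: [541.2, 249.0, 147.0]
orientation: [-2.805, -1.415, 0.0]
ft_force: [-1.0, 0.1, -4.2]
width: 29.6
grasp_force: 30.0
```

Emit:
move_arm([
  [0,0,0.2,1.5,0],
  [0,0,0.2,1.5,0],
  [0,0,0.2,0,0],
  [0,0,0,0,0],
])

```text
t: 10.6
ee_pos: [540.9, 248.8, 140.8]
orientation: [-2.841, -1.341, 0.002]
ft_force: [-1.8, 0.5, -4.5]
width: 29.8
grasp_force: 30.0
```

Emit:
move_arm([
  [0,0,0.15,0,0],
  [0,0,0.15,0,0],
  [0,0,0,0,0],
])

```text
t: 10.98
ee_pos: [540.6, 248.7, 137.9]
orientation: [-2.841, -1.341, 0.003]
ft_force: [-4.5, -1.8, -1.6]
width: 29.7
grasp_force: 30.0
```

Emit:
move_arm([
  [-0.09,-0.05,0.05,0,0],
  [0,0,0.05,0,0],
  [0,0,0,0,0],
])

```text
t: 11.35
ee_pos: [540.4, 248.6, 137.2]
orientation: [2.841, 1.341, 0.0]
ft_force: [-2.5, -2.6, -0.9]
width: 29.7
grasp_force: 30.0
```

Emit:
move_arm([
  [0,0,0,0,60],
  [0,0,0,0,60],
  [0,0,0,0,60],
  [0,0,0,0,60],
  [0,0,-1,0,60],
  [0,0,-3,0,60],
  [0,0,-4,0,60],
  [0,0,0,0,60],
])

```text
t: 12.35
ee_pos: [542.5, 249.6, 221.2]
orientation: [2.841, 1.341, 0.011]
ft_force: [-0.5, 0.4, 1.0]
width: 52.8
grasp_force: 0.0
```

```bash
python3 - <<'E'
from h import *
plan(540.4,248.6,180,-39.4)
im=optics.get_image("wrist");cv2.imwrite("pics/w3.png",im)
im=optics.get_image("scene")[150:270,320:480];cv2.imwrite("pics/s3.png",cv2.resize(im,(640,480),interpolation=2))
o=get_obs();print(o['ft_force'],o['width'],o['t'])
E
```

```text
at [542.5 249.6 221.2] yaw -39.5 tilt [ 0.007  0.003 -1.   ] q6 1.1 | shift cm [-0.24 -0.11  4.12] turn deg -0.1
[ 0.09409116 -0.19448787  0.3170796 ] 52.74032844275023 12.45
```

View pics/s3.png

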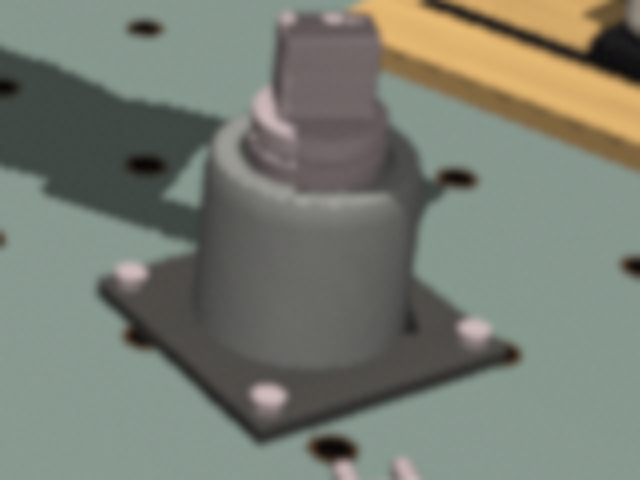

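The crop shows the arbor standing upright and free in the socket, head at about (330,70), with the sleeve still raised. Next I'll shut the fingers and press the head down.

Emit:
move_arm([
  [-0.2,-0.1,0,0,0],
  [0,0,0,0,0],
  [0,0,0,0,0],
  [0,0,0,0,0],
  [0,0,2,0,0],
  [0,0,1.5,0,0],
  [0,0,0.8,0,0],
  [0,0,0,0,0],
])

```text
t: 13.45
ee_pos: [538.2, 247.7, 173.7]
orientation: [-2.841, -1.341, 0.001]
ft_force: [0.1, -0.0, 0.8]
width: 0.9
grasp_force: 0.0
```

Emit:
move_arm([
  [0.1,0.1,0.1,0,0],
  [0,0,0.1,0,0],
  [0,0,0.1,0,0],
  [0,0,0,0,0],
])

```text
t: 13.95
ee_pos: [540.2, 248.1, 172.3]
orientation: [2.841, 1.341, 0.002]
ft_force: [-1.3, -1.4, 5.7]
width: 0.8
grasp_force: 2.9
```

Emit:
move_arm([
  [0,0,0.1,0,0],
  [0,0,0.1,0,0],
  [0,0,0.1,0,0],
  [0,0,0,0,0],
])

```text
t: 14.45
ee_pos: [540.3, 248.1, 169.5]
orientation: [2.841, 1.341, 0.003]
ft_force: [-0.6, -0.6, 7.6]
width: 0.4
grasp_force: 3.8
```

Emit:
move_arm([
  [0,0,0.1,0,0],
  [0,0,0.1,0,0],
  [0,0,0.1,0,0],
  [0,0,0.1,0,0],
  [0,0,0,0,0],
])

```text
t: 15.08
ee_pos: [540.3, 248.1, 165.6]
orientation: [2.841, 1.341, 0.003]
ft_force: [-1.2, -1.3, 7.5]
width: 0.1
grasp_force: 3.9
```

Emit:
move_arm([
  [0,0,0.1,0,0],
  [0,0,0.1,0,0],
  [0,0,0,0,0],
])

```text
t: 15.45
ee_pos: [540.7, 248.3, 165.3]
orientation: [2.841, 1.341, 0.005]
ft_force: [-4.9, -2.8, 20.3]
width: 0.4
grasp_force: 10.1
```

Emit:
move_arm([
  [0,0,0.05,0,0],
  [0,0,0,0,0],
  [0,0,0,0,0],
])

```text
t: 15.82
ee_pos: [540.8, 248.4, 165.2]
orientation: [2.841, 1.341, 0.005]
ft_force: [-6.1, -2.8, 23.7]
width: -0.1
grasp_force: 11.8
```

Emit:
move_arm([
  [0,0,-1,0,0],
  [0,0,-3,0,0],
  [0,0,-5,0,0],
  [-5,0,-3,0,0],
  [-6,0,0,0,0],
  [-6,0,0,0,0],
  [0,0,0,0,0],
])

```text
t: 16.7
ee_pos: [429.0, 114.5, 281.8]
orientation: [2.843, 1.337, -0.002]
ft_force: [-0.5, 0.6, -0.4]
width: 0.7
grasp_force: 0.0
```

```bash
python3 - <<'E'
from h import *
a=optics.get_image("scene")[150:270,320:480];b=optics.get_image("top")
a=cv2.resize(a,(400,300),interpolation=2);b=cv2.resize(b[190:290,120:253],(400,300),interpolation=2)
cv2.imwrite("pics/end.png",np.hstack([a,b]))
o=get_obs();print(o['ft_force'],o['t'],o['ee_pos'])
E
```

```text
[0.16894332 0.32133002 0.56763956] 16.8 [432.08740204 116.56566992 282.34625875]
```

View pics/end.png

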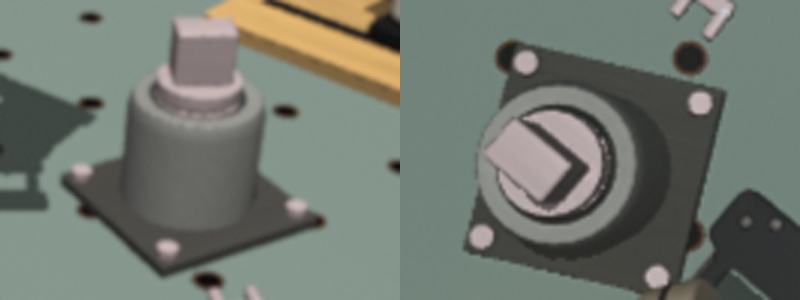

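The last picture shows the arbor upright and centred, with its collar just above the housing rim, at about (200,90) on the left and (550,165) on the right. The arm is clear, so I'm handing in.

```bash
python3 -c "
from h import *
print(close_job())"
```

```text
the job is handed in; nothing more can be done
None
```

I stood the arbor in the socket with its tang in the slot, released it, pressed the sleeve down onto its stop, and handed the job in at about 17 s; the hand-in returned no verdict.

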